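# Close and latch the spray guard of an injector test fixture

## Robot

A 6-joint arm with a two-finger parallel gripper is mounted at the origin on the work surface. World frame = base frame: x ahead of the robot, y to its left, z up, the work surface at z = 0. Lengths are in m, angles in degrees, forces in N, time in s.
With the tool pointing down it reaches from about 0.3 to 0.75 m from the base axis. Payload 8.5 kg.
Tool frame: the origin (TCP) lies at the very end of the fingers, on their centre line; the grasp point (between the pads) lies bot.grip_depth behind it (bot.grip_depth is the distance from the TCP to the grasp point, in m); z points along the fingers, y is the line along which they close (so a half turn about z gives the same grasp; the last joint's range is limited). The gripper opens to 85 mm and grips with 20 to 120 N. Pads are 22 mm wide; open, the fingers measure 114 mm over their backs; the gripper's body (76 mm by 85 mm) begins 54 mm behind the grasp point. The pads swing forward as they close: fully open they stand 13 mm farther back than shut.
Start: joints at [55.617, 21.807, 74.336, -0, 83.858, -12.336], TCP at [0.206, 0.51, 0.231] pointing down, gripper open.
Joint ranges: [-178.18, 178.18], [-50.72, 133.34], [12.68, 142.11], [-81.47, 261.47], [9.98, 163.14], [-165.26, 165.26]. Speed limits (degrees/s): [136.94, 136.94, 180, 180, 180, 180].

## Interface

Orientations are given as a 3x3 rotation matrix whose columns are the frame's x, y, z axes.
In Python, from station import get_state, eyes, hand_in, bot gives the robot as it stands.
- The arm moves only by the tool send_rows, never from a script. Its argument "series" is a list of rows, each an object of numbers: "dx", "dy", "dz": the shift along the tool's x, y, z in cm; "rx", "ry", "rz": the turn, a rotation vector about the tool's x, y, z in degrees; "fingers": the finger opening in cm, from 0 to 8.54. A call has 1 to 8 rows; each row is the pose to reach, as a shift and turn from the pose commanded when the call began, along the tool's axes at that moment; what a row does not reach only later rows make up. A row lasts 1/12 s, in which the tool goes at most 41.7 mm and 7.16 degrees, less where a joint would pass 70% of its speed; a pose out of reach is approached as far as the arm can. A call with a gripper value outside its range is refused whole. The fingers move at their own pace and stop on an object; the grip force is fixed at half the most. Time passes only in rows, so rows that repeat a pose let the fingers close. It gives the time, the measured TCP pose, the force, the opening and the grip force at its end, in the units of the state.
- get_state(): the state, without advancing time (a new reading comes with each control period).
- eyes.read_camera(name): name is "side" or "top"; returns (picture, depth): 480x640x3 uint8, red, green, blue; 480x640 float32, m along the optical axis (not along the pixel's ray), 0 where there is no reading.
- eyes.camera_params(name): a dict with "camera_matrix" (3x3 intrinsics, pixels), "rvec" (rotation vector, rad) and "tvec" (3), from world to camera coordinates, as OpenCV has them. Camera axes: x right, y down, z forward; pixel columns grow to the right and rows downward; lengths in m; the calibration is good to about 2 mm. A picture is of the moment at which its call begins. camera_params takes no time and is no camera call.
- hand_in(): hands the job in; it is judged then, once.
Trained networks look in the newest picture that a camera, given by its name, has taken for a name from the list of things; names that differ only in an ending like _2 or _b are one class to them, and where a whole thing is asked for, a point or a joint stands for the part that bears it (a point fixed in the world has none). Each returns a list of dicts, best first, with "conf" (0 to 1); they miss things now and then, are a little off and sometimes report something else, mostly with a low value. They report only what shows in the picture. A call takes as long as a camera call.
- eyes.look_for(camera, thing): "box" ([left, top, right, bottom] in pixels, round what is visible of it).
- eyes.outline_of(camera, thing): "region" (480x640 bool, what is visible of it) and "box" ([left, top, right, bottom] in pixels, round what is visible of it).
- eyes.tip_of(camera, thing): "location" ([column, row] in pixels: a listed point, or the origin of a listed thing).
The state is a dict: "t": time; "qpos": joint angles; "joint_velocities": joint speeds; "joint_efforts": joint torques, N m; "tool_pos": TCP position; "ee_rot": TCP orientation; "ft_force": force on the tool from outside, world axes, zero at the start; "ft_torque": the same for the moment, N m; "width": finger opening in m; "grip_force": force on a finger pad.
Only numpy, scipy, OpenCV 4.12 (cv2) and the standard library are available. Lean on these libraries where they do the work, as an engineer would, in place of code of your own. Each camera call takes 0.05 s, during which the arm holds its last target. There are 200 camera calls.

## Task

Close the clear spray guard in front of the injector: by its red tab, lift the latch bar, carry bar and guard along over the keeper, find the notch and let the bar down into it until it is fully home, so that it holds the guard shut against its spring once you let go. Be gentle, never knocking or pressing the bar hard against the keeper, and leave the bottle, the bin and the wrench alone.

Things in the scene. Friction and masses are not known exactly. Their poses are not given: they have to be found in the camera images.
- tab (a point): Centre of the red grip tab on the free end of the steel latch bar: 12 mm thick (along the guard's travel), 24 mm wide (along the bar), top 18 mm above this point; base plate 80 mm below. The bar is 10 mm thick, 14 mm high; when level its top is 19 mm and its underside 33 mm below this point. Axes with the bar level: x the way the guard closes, y from tab to guard, z up.
- bar_pivot (a point): Brass pivot of the latch bar on the guard, moving along with the guard. The bar turns here about the x axis (the guard's travel), so the tab rises on an arc in the plane across the travel: with the bar level the tab point is 145 mm to -y of this point and 26 mm above it.
- latch_bar (a joint): Angle of the latch bar (rad): 0 level on its ledge (at the start, and again when fully down in the notch); grows as the tab is lifted; stop at 0.38. Resting on the keeper's hump it reads about 0.18. It falls under its own weight (about 0.25 kg).
- guard (a joint): Travel of the guard, which carries the latch bar (m): 0 open (start), grows as it closes, end stop at 0.14. The guard is pushed shut by way of the bar. A spring pushes it open with 1.5 to 5.5 N (30 N/m); 1 N friction; damped, 80 N per m/s. Its upright clear screen with orange frame reaches 195 mm and the injector behind it 210 mm above the table, to be passed over.
- keeper_post: Fixed yellow post, 96 mm long, under the bar's path, 60 mm from the tab towards the guard; it carries the steel keeper plate. Origin: middle of its foot on the base plate; x the way the guard closes, y from tab to guard, z up. The plate sits in slotted holes: the middle of its notch is anywhere from 20 mm before to 20 mm beyond x = 0 of this frame, to be felt for or seen. It stays put.
- keeper_mid (a point): On the keeper post's z axis, 46 mm above its origin: level with the notch floor. Keeper plate, 16 mm wide, met along +x: square-faced hump 36 mm long, 16 mm above this point (14 mm above the level bar's underside; lift the bar to 0.22 rad or more to clear it); notch 13 mm wide; blue back wall 10 mm thick, 46 mm above this point, which even the lifted bar cannot pass.
- fluid_mid (a point): Bystander: middle of a yellow bottle with a red cap, 60 mm in diameter, 110 mm high, standing on the table beside the fixture. To be left alone.
- parts_bin: Bystander: clear open bin, 110 x 80 x 50 mm, on the table beside the fixture; origin at the middle of its underside. To be left alone.
- wrench: Bystander: wrench lying on the table on the guard's side of the fixture; origin on its underside. To be left alone.

How it is judged (in metres and radians):
On the way:
1. the latch bar is lifted high enough to clear the keeper's hump (over 0.17 rad) (value of joint latch_bar above 0.17 rad), for 0.1 s.
At the end, for the whole second after the job is handed in: The latch bar is down in the notch (bar angle below 0.05 rad, tab no more than 24.5 mm short of the keeper post's origin along the travel, which only a bar past the hump can be) and the guard is held there at rest (slower than 10 mm/s) with the robot off it (x of tab in the frame of keeper_post above -0.0245 m and value of joint latch_bar below 0.05 rad and velocity of joint guard between -0.01 and 0.01 m/s); the robot touches nothing.
It fails at once if the keeper is loaded with more than 40 N (contact force between anything else and keeper_post above 40 N).
It fails at once if the fluid bottle is moved by more than 20 mm (distance of fluid_mid from where it was at the start of the episode above 0.02 m).
It fails at once if the parts bin is moved by more than 20 mm (distance of parts_bin from where it was at the start of the episode above 0.02 m).
It fails at once if the wrench is moved by more than 20 mm (distance of wrench from where it was at the start of the episode above 0.02 m).
It also fails if it takes over 48 s, if anything falls off the work surface, if the arm or the gripper's body presses on something with over 40 N, if the wrist force passes 120 N, or if a joint passes its speed limit or range.

## Working session

There is one attempt and no reset: what is moved stays moved. The work goes in short steps, Python scripts to look and compute and a tool call to move; the robot and the scene stay as the last step left them, time stands still between calls to the robot, and variables do not carry over. Pictures are saved under pics/ and viewed, at most 10 in all, crops included, and the job is handed in when it is done.

Besides the shell and the picture viewer there is one more tool, called as name(argument=value, ...) on one line, values as JSON. send_rows: Moves the arm, as the interface text tells. Its arguments: {"type":"object","properties":{"series":{"type":"array"}},"required":["series"]}

```bash
mkdir -p pics; cat > h.py <<'E'
import numpy as np, cv2
from station import get_state, eyes, hand_in, bot
def cam(n):
    p=eyes.camera_params(n); R=cv2.Rodrigues(np.array(p["rvec"],float))[0]
    return np.array(p["camera_matrix"],float),R,np.array(p["tvec"],float).ravel()
def ray(n,uv):
    K,R,t=cam(n); d=R.T@np.linalg.inv(K)@[uv[0],uv[1],1]; return -R.T@t,d
def tri(uvs):  # {cam:uv}
    A=np.zeros((3,3));b=np.zeros(3)
    for n,uv in uvs.items():
        c,d=ray(n,uv); d=d/np.linalg.norm(d); P=np.eye(3)-np.outer(d,d); A+=P;b+=P@c
    return np.linalg.solve(A,b)
def onz(n,uv,z):
    c,d=ray(n,uv); return c+d*(z-c[2])/d[2]
def dep(n,uv,D,r=2):
    u,v=map(int,np.round(uv)); w=D[v-r:v+r+1,u-r:u+r+1]; w=w[w>0]
    c,d=ray(n,uv); return c+d*np.median(w)
def proj(n,P):
    K,R,t=cam(n); q=K@(R@np.array(P)+t); return q[:2]/q[2]
E
python3 - <<'E'
from h import *
im={}
for n in("side","top"):
    p,D=eyes.read_camera(n); im[n]=D; cv2.imwrite(f"pics/{n}0.png",p[:,:,::-1])
for th in("tab","bar_pivot","keeper_mid","keeper_post","fluid_mid","parts_bin","wrench"):
    uv={}
    for n in im:
        r=eyes.tip_of(n,th)
        if r: uv[n]=r[0]["location"]; print(th,n,np.round(r[0]["location"],1),round(r[0]["conf"],2),np.round(dep(n,r[0]["location"],im[n]),3))
    if len(uv)==2: print("  tri",np.round(tri(uv),4))
s=get_state(); print(s["t"],s["tool_pos"],s["ee_rot"],s["width"],s["ft_force"],bot.grip_depth)
print(ray("side",(320,240)),ray("top",(320,240)))
E
```

```text
tab top [357. 272.] 0.75 [0.508 0.063 0.118]
bar_pivot top [274.6 262. ] 0.69 [0.522 0.201 0.084]
keeper_mid top [330.9 223.1] 0.92 [0.59  0.106 0.081]
keeper_post top [329.7 220.6] 0.59 [0.594 0.108 0.081]
fluid_mid side [297.9 214. ] 0.88 [ 0.626 -0.018  0.073]
fluid_mid top [415.3 203.5] 0.58 [ 0.622 -0.033  0.108]
  tri [ 0.628  -0.0434  0.0594]
parts_bin top [407.3 277.6] 0.76 [ 0.494 -0.04   0.004]
wrench side [298.1 467.8] 0.92 [0.582 0.463 0.008]
wrench top [148.3 226.4] 0.84 [0.585 0.45  0.001]
  tri [ 0.5842  0.4531 -0.0075]
0.8 [0.20646062 0.50974672 0.23132617] [[-9.26867111e-01  3.75389608e-01  1.50632484e-05]
 [ 3.75389608e-01  9.26867111e-01 -1.39647489e-05]
 [-1.92038512e-05 -7.28887959e-06 -1.00000000e+00]] 0.08564976078446078 [ 1.11170148 -0.09537273 -0.34957363] 0.0187
(array([0.55419844, 0.74612456, 0.46276933]), array([ 0.03107754, -0.86285495, -0.5047059 ])) (array([0.53653804, 0.11918146, 0.84078505]), array([ 0.03139383,  0.00650378, -0.99952344]))
```

View pics/side0.png

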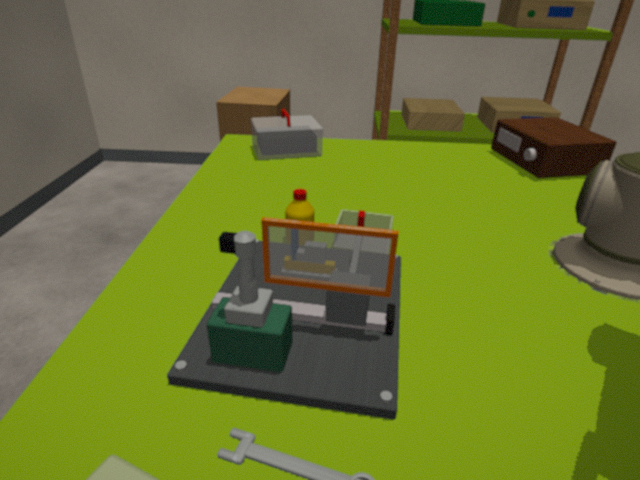

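View pics/top0.png

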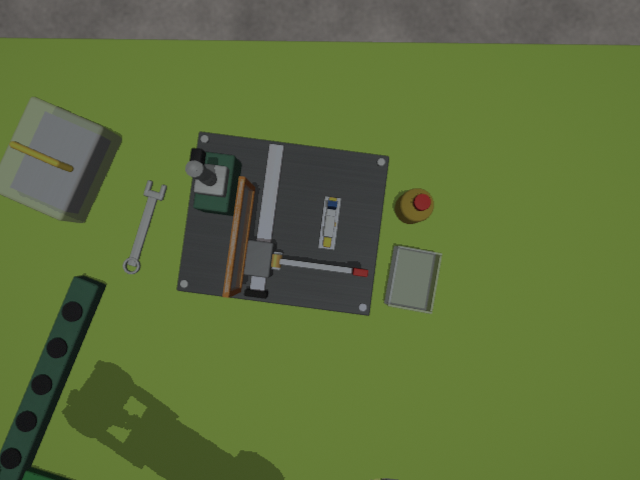

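The side view shows the orange-framed screen, with the tab just behind it at about (361,214). The top view shows the red tab at (360,272), the pivot at (277,261), and the keeper plate from (328,247) to (333,198) with its blue wall at (332,203). The guard closes up the image, roughly along world +x. Next I'll take a zoomed crop and measure the colours.

```bash
python3 - <<'E'
from h import *
p,D=eyes.read_camera("top")
c=p[190:300,260:380,::-1]; cv2.imwrite("pics/crop1.png",cv2.resize(c,None,fx=5,fy=5,interpolation=cv2.INTER_CUBIC))
hsv=cv2.cvtColor(p,cv2.COLOR_RGB2HSV).astype(int)
yy,xx=np.mgrid[:480,:640]
W=(xx>260)&(xx<385)&(yy>185)&(yy<310)
def blob(name,m,z):
    m=m&W; uv=np.c_[xx[m],yy[m]].astype(float)
    print(name,m.sum(),uv.min(0),uv.max(0),np.round(uv.mean(0),1),"depth z",np.round(dep("top",uv.mean(0),D,1),4),"onz",np.round(onz("top",uv.mean(0),z),4))
    P=np.array([onz("top",q,z)[:2] for q in uv]).astype(np.float32); r=cv2.minAreaRect(P); print("   rect",np.round(r[0],4),np.round(r[1],4),round(r[2],2))
h,s,v=hsv[...,0],hsv[...,1],hsv[...,2]
blob("red",((h<8)|(h>172))&(s>140)&(v>60),.118)
blob("blue",(h>100)&(h<130)&(s>120)&(v>40),.112)
# height map
c0,_=ray("top",(0,0)); K,R,t=cam("top")
ray_d=(np.stack([xx,yy,np.ones_like(xx)],-1)@np.linalg.inv(K).T)@R
P=c0+ray_d*D[...,None]
m=W&(P[...,2]>.074)&(P[...,2]<.092)&(yy>255)&(xx>283)&(xx<350)
q=P[m]; print("bar",m.sum(),q.mean(0)); l=cv2.fitLine(q[:,:2].astype(np.float32),cv2.DIST_L2,0,.01,.01).ravel(); print(l)
m=W&(P[...,2]>.045)&(yy<253)&(xx>300)&(xx<350); q=P[m]; r=cv2.minAreaRect(q[:,:2].astype(np.float32)); print("keeper",r)
for v_ in range(192,256): 
    u=round(332.5-(v_-205)*5/43*0.9); print(v_,u,np.round(P[v_,u],3),p[v_,u])
print("plate z",P[150,340],P[290,330])
E
```

```text
red 105 [353. 268.] [367. 276.] [360. 272.] depth z [0.5079 0.0583 0.1186] onz [0.5079 0.0583 0.118 ]
   rect [0.5079 0.0582] [0.0236 0.0115] 83.45
blue 52 [328. 201.] [336. 207.] [332.  203.9] depth z [0.6192 0.1047 0.1106] onz [0.619  0.1048 0.112 ]
   rect [0.6189 0.1048] [0.0099 0.0132] 0.52
bar 395 [0.51651695 0.12960606 0.08089987]
[0.12023089 0.99274594 0.5165169  0.12960605]
keeper ((0.5872933864593506, 0.10779648274183273), (0.01863175816833973, 0.10349483042955399), 83.1889419555664)
192 334 [0.652 0.099 0.018] [58 60 60]
193 334 [0.65  0.099 0.021] [58 61 61]
194 334 [0.648 0.099 0.018] [57 60 60]
195 334 [0.646 0.099 0.019] [59 60 61]
196 333 [0.645 0.101 0.017] [56 59 60]
197 333 [0.639 0.102 0.043] [90 80 55]
198 333 [0.637 0.102 0.045] [123 118  51]
199 333 [0.635 0.102 0.048] [129 124  51]
200 333 [0.633 0.102 0.047] [101 101  46]
201 333 [0.624 0.103 0.111] [53 67 86]
202 333 [0.622 0.103 0.11 ] [34 57 91]
203 333 [0.621 0.103 0.112] [33 58 92]
204 333 [0.619 0.103 0.11 ] [35 59 94]
205 332 [0.617 0.105 0.111] [36 60 95]
206 332 [0.616 0.105 0.11 ] [24 40 61]
207 332
[... 1395 characters left out ...]
[129 129  53]
241 329 [0.56  0.108 0.046] [129 129  52]
242 329 [0.558 0.108 0.046] [128 130  53]
243 329 [0.556 0.108 0.047] [129 129  53]
244 328 [0.554 0.11  0.048] [129 127  52]
245 328 [0.553 0.11  0.048] [128 126  51]
246 328 [0.551 0.11  0.048] [128 120  50]
247 328 [0.549 0.11  0.026] [110 109  99]
248 328 [0.548 0.11  0.03 ] [125 130 134]
249 328 [0.546 0.11  0.019] [78 80 83]
250 328 [0.544 0.11  0.018] [57 59 61]
251 328 [0.542 0.11  0.022] [60 62 63]
252 328 [0.54  0.109 0.016] [59 62 63]
253 327 [0.538 0.111 0.021] [57 59 60]
254 327 [0.537 0.111 0.019] [60 63 62]
255 327 [0.535 0.111 0.021] [58 61 61]
plate z [0.73082907 0.08892132 0.01791691] [0.47019581 0.10512779 0.01856929]
```

View pics/crop1.png

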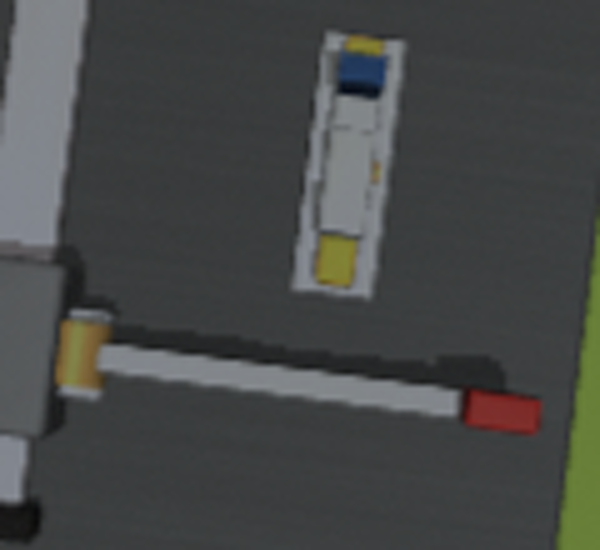

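Measured values:

| Quantity | Value |
|---|---|
| Tab | about (0.508, 0.058, 0.100) |
| Travel direction | (0.993, -0.120) |
| Notch | about 94 mm ahead along the travel |
| Hump | starts about 51 mm ahead |

The heights and sizes match the ones given. Now I'll move above the tab.

send_rows(series=[{"dx": 0,"dy": 0,"dz": -3},{"dx": -22,"dy": -15,"dz": -4,"rz": 37,"fingers": 5},{"dx": -22,"dy": -15,"dz": -4,"rz": 37,"fingers": 5},{"dx": -22,"dy": -15,"dz": -4,"rz": 37,"fingers": 5},{"dx": -22,"dy": -15,"dz": -4,"rz": 37,"fingers": 5},{"dx": -22,"dy": -15,"dz": -4,"rz": 37,"fingers": 5},{"dx": -22,"dy": -15,"dz": -4,"rz": 37,"fingers": 5},{"dx": -22,"dy": -15,"dz": -4,"rz": 37,"fingers": 5}])

```text
invalid input
```

```bash
cat >> h.py <<'E'
a=np.arctan2(-0.120,0.993); X=np.array([np.cos(a),np.sin(a),0]); Y=np.array([-np.sin(a),np.cos(a),0]); Z=np.array([0,0,1.])
TAB=np.array([0.5079,0.0583,0.100]); R0=np.c_[-Y,X,-Z]; R0[:,0]=np.cross(X,-Z)
def pose(th,s,up=0.006):
    "TCP pose for bar angle th (rad), guard travel s, grasp point up above tab point"
    PIV=TAB+.145*Y-.026*Z
    Rt=cv2.Rodrigues(-th*X)[0]   # tab (at -Y) rises
    g=PIV+Rt@(-.145*Y+(.026+up)*Z)+s*X
    Rr=Rt@R0; return g+Rr[:,2]*bot.grip_depth,Rr
def move(p,R,s=None):
    s=s or get_state(); C=np.array(s["ee_rot"])
    return np.round(C.T@(p-s["tool_pos"])*100,2),np.round(np.degrees(cv2.Rodrigues(C.T@R)[0].ravel()),2)
E
python3 - <<'E'
from h import *
p,R=pose(0,0); s=get_state(); print(R0,s["t"],s["tool_pos"],s["ft_force"],s["qpos"]); print(move(p+[0,0,.1],R))
E
```

```text
[[ 0.11997307  0.99277715 -0.        ]
 [ 0.99277715 -0.11997307 -0.        ]
 [-0.          0.         -1.        ]] 0.85 [0.20646011 0.5097612  0.2313416 ] [0.1298993  0.35377543 0.12925683] [ 5.56155086e+01  2.18050858e+01  7.43349728e+01 -4.31024240e-05
  8.38579184e+01 -1.23365339e+01]
(array([-44.89, -30.53,   4.4 ]), array([ 0.  , -0.  , 74.84]))
```

send_rows(series=[{"dx": 0,"dy": 0,"dz": -3,"rx": 0,"ry": 0,"rz": 0,"fingers": 5},{"dx": -22,"dy": -15,"dz": -4,"rx": 0,"ry": 0,"rz": 37,"fingers": 5},{"dx": -22,"dy": -15,"dz": -4,"rx": 0,"ry": 0,"rz": 37,"fingers": 5},{"dx": -22,"dy": -15,"dz": -4,"rx": 0,"ry": 0,"rz": 37,"fingers": 5},{"dx": -22,"dy": -15,"dz": -4,"rx": 0,"ry": 0,"rz": 37,"fingers": 5},{"dx": -22,"dy": -15,"dz": -4,"rx": 0,"ry": 0,"rz": 37,"fingers": 5},{"dx": -22,"dy": -15,"dz": -4,"rx": 0,"ry": 0,"rz": 37,"fingers": 5},{"dx": -22,"dy": -15,"dz": -4,"rx": 0,"ry": 0,"rz": 37,"fingers": 5}])

```text
t: 1.52
tool_pos: [0.356, 0.2849, 0.2716]
ee_rot: [[-0.51, 0.86, 0.001], [0.86, 0.51, -0.001], [-0.001, 0.001, -1.0]]
ft_force: [0.2, 0.7, -0.7]
width: 0.0501
grip_force: 0.0
```

```bash
python3 - <<'E'
from h import *
p,R=pose(0,0); s=get_state(); print(s["t"],s["tool_pos"],s["ft_force"],s["qpos"]); print(move(p+[0,0,.1],R))
E
```

```text
1.5167 [0.35603994 0.28488573 0.27164401] [ 0.20765773  0.69630144 -0.66703924] [ 2.37690662e+01  1.05532310e+01  8.37398435e+01 -6.27853912e-02
  8.56649562e+01 -6.90986151e+00]
(array([-27.23,   1.49,   8.47]), array([ 0.05,  0.05, 37.57]))
```

send_rows(series=[{"dx": -27.2,"dy": 1.5,"dz": 0,"rx": 0,"ry": 0,"rz": 37.6,"fingers": 5},{"dx": -27.2,"dy": 1.5,"dz": 0,"rx": 0,"ry": 0,"rz": 37.6,"fingers": 5},{"dx": -27.2,"dy": 1.5,"dz": 0,"rx": 0,"ry": 0,"rz": 37.6,"fingers": 5},{"dx": -27.2,"dy": 1.5,"dz": 0,"rx": 0,"ry": 0,"rz": 37.6,"fingers": 5},{"dx": -27.2,"dy": 1.5,"dz": 0,"rx": 0,"ry": 0,"rz": 37.6,"fingers": 5},{"dx": -27.2,"dy": 1.5,"dz": 0,"rx": 0,"ry": 0,"rz": 37.6,"fingers": 5},{"dx": -27.2,"dy": 1.5,"dz": 8.5,"rx": 0,"ry": 0,"rz": 37.6,"fingers": 5},{"dx": -27.2,"dy": 1.5,"dz": 8.5,"rx": 0,"ry": 0,"rz": 37.6,"fingers": 5}])

```text
t: 2.18
tool_pos: [0.5081, 0.0615, 0.191]
ee_rot: [[0.119, 0.993, 0.005], [0.993, -0.119, -0.001], [-0.0, 0.005, -1.0]]
ft_force: [1.0, -0.0, -1.2]
width: 0.05
grip_force: 0.0
```

```bash
python3 - <<'E'
from h import *
p,R=pose(0,0); s=get_state(); print(s["t"],s["tool_pos"],s["ft_force"],s["qpos"]); print(move(p,R))
r=eyes.read_camera("side")[0]; c=r[150:330,220:420,::-1]; cv2.imwrite("pics/s1.png",cv2.resize(c,None,fx=3,fy=3,interpolation=cv2.INTER_CUBIC))
print("tab side",proj("side",TAB),eyes.tip_of("side","tab"), proj("side",s["tool_pos"]))
E
```

```text
2.1833 [0.5080975  0.06145292 0.1909705 ] [ 1.01067259 -0.00261427 -1.21606815] [-6.37349674e+00  1.98573033e+01  8.45050837e+01 -5.37917740e-03
  7.53244923e+01  4.37627965e-01]
(array([-0.31, -0.04, 10.37]), array([0.31, 0.  , 0.08]))
tab side [360.63601647 222.52147967] [{'location': [361.3, 220.6], 'conf': 0.7}] [364.49492427 174.85179277]
```

View pics/s1.png

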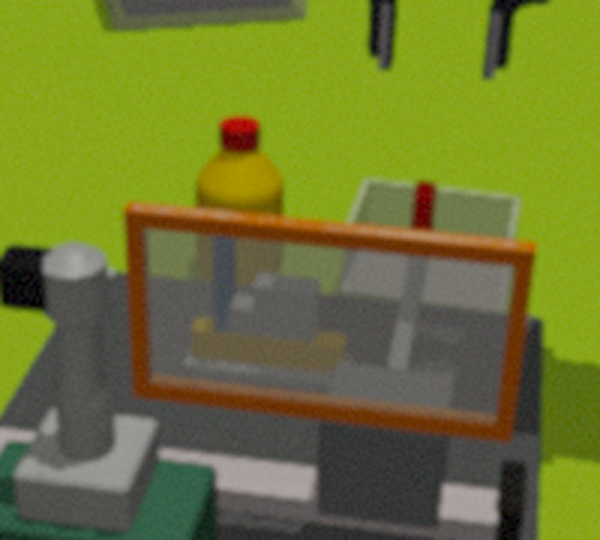

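The tab (crop 425,205) lies between the fingers (380 and 498). I'll go down and grip.

send_rows(series=[{"dx": -0.3,"dy": 0,"dz": 4,"rx": 0.3,"ry": 0,"rz": 0,"fingers": 5},{"dx": -0.3,"dy": 0,"dz": 7,"rx": 0.3,"ry": 0,"rz": 0,"fingers": 5},{"dx": -0.3,"dy": 0,"dz": 9,"rx": 0.3,"ry": 0,"rz": 0,"fingers": 5},{"dx": -0.3,"dy": 0,"dz": 10.4,"rx": 0.3,"ry": 0,"rz": 0,"fingers": 5},{"dx": -0.3,"dy": 0,"dz": 10.4,"rx": 0.3,"ry": 0,"rz": 0,"fingers": 4},{"dx": -0.3,"dy": 0,"dz": 10.4,"rx": 0.3,"ry": 0,"rz": 0,"fingers": 3},{"dx": -0.3,"dy": 0,"dz": 10.4,"rx": 0.3,"ry": 0,"rz": 0,"fingers": 2},{"dx": -0.3,"dy": 0,"dz": 10.4,"rx": 0.3,"ry": 0,"rz": 0,"fingers": 1.6}])

```text
t: 2.95
tool_pos: [0.5074, 0.0608, 0.0888]
ee_rot: [[0.115, 0.993, -0.0], [0.993, -0.115, 0.0], [0.0, -0.0, -1.0]]
ft_force: [2.1, 0.4, 1.2]
width: 0.0162
grip_force: 1.0
```

```bash
python3 - <<'E'
from h import *
p,R=pose(0,0); s=get_state(); print(s["t"],s["tool_pos"],s["ft_force"],s["width"]); print(move(p,R))
E
```

```text
2.95 [0.50737396 0.06080754 0.08881664] [2.08952189 0.43504525 1.24070773] 0.016243359776118543
(array([-0.24,  0.08,  0.15]), array([-0.01, -0.02,  0.26]))
```

send_rows(series=[{"dx": -0.2,"dy": 0,"dz": 0.1,"rx": 0,"ry": 0,"rz": 0,"fingers": 1.3},{"dx": -0.2,"dy": 0,"dz": 0.1,"rx": 0,"ry": 0,"rz": 0,"fingers": 1.1},{"dx": -0.2,"dy": 0,"dz": 0.1,"rx": 0,"ry": 0,"rz": 0,"fingers": 0.8},{"dx": -0.2,"dy": 0,"dz": 0.1,"rx": 0,"ry": 0,"rz": 0,"fingers": 0.6},{"dx": -0.2,"dy": 0,"dz": 0.1,"rx": 0,"ry": 0,"rz": 0,"fingers": 0.6}])

```text
t: 3.37
tool_pos: [0.509, 0.0589, 0.0883]
ee_rot: [[0.116, 0.993, 0.005], [0.993, -0.116, 0.001], [0.002, 0.004, -1.0]]
ft_force: [8.6, 3.5, 3.1]
width: 0.0112
grip_force: 59.5
```

```bash
python3 - <<'E'
from h import *
s=get_state(); print(s["t"],s["tool_pos"],s["ft_force"],s["width"],s["grip_force"]); 
p0,R=pose(0,0); d=s["tool_pos"]-p0; print("off",d)
for th in(.1,.2,.28):
    p,Rr=pose(th,0); print(th,move(p+cv2.Rodrigues(-th*X)[0]@d,Rr))
E
```

```text
3.3667 [0.50901174 0.05892156 0.08825528] [8.59159146 3.51398088 3.12730966] 0.011153233250728888 59.49185371398926
off [0.00111174 0.00062156 0.00095528]
0.1 (array([ 0.22,  0.01, -1.43]), array([ 0.26, -5.82,  0.21]))
0.2 (array([ 0.58,  0.01, -2.84]), array([  0.27, -11.55,   0.19]))
0.28 (array([ 0.96,  0.02, -3.93]), array([  0.28, -16.13,   0.18]))
```

send_rows(series=[{"dx": 0.1,"dy": 0.1,"dz": -0.7,"rx": 0,"ry": -2.9,"rz": 0,"fingers": 0.6},{"dx": 0.22,"dy": 0.1,"dz": -1.43,"rx": 0,"ry": -5.8,"rz": 0,"fingers": 0.6},{"dx": 0.39,"dy": 0.1,"dz": -2.13,"rx": 0,"ry": -8.6,"rz": 0,"fingers": 0.6},{"dx": 0.58,"dy": 0.1,"dz": -2.84,"rx": 0,"ry": -11.5,"rz": 0,"fingers": 0.6},{"dx": 0.77,"dy": 0.1,"dz": -3.4,"rx": 0,"ry": -13.8,"rz": 0,"fingers": 0.6},{"dx": 0.96,"dy": 0.1,"dz": -3.93,"rx": 0,"ry": -16.1,"rz": 0,"fingers": 0.6},{"dx": 0.96,"dy": 0.1,"dz": -3.93,"rx": 0,"ry": -16.1,"rz": 0,"fingers": 0.6},{"dx": 0.96,"dy": 0.1,"dz": -3.93,"rx": 0,"ry": -16.1,"rz": 0,"fingers": 0.6}])

```text
t: 4.03
tool_pos: [0.5102, 0.068, 0.1272]
ee_rot: [[0.111, 0.993, -0.03], [0.954, -0.115, -0.276], [-0.278, 0.002, -0.961]]
ft_force: [7.7, -1.3, 1.4]
width: 0.011
grip_force: 59.4
```

```bash
cat > chk.py <<'E'
from h import *
s=get_state(); print(s["t"],s["tool_pos"],s["ft_force"],s["width"],s["grip_force"])
C=np.array(s["ee_rot"]); print("tool tilt rad",np.arcsin(C[:,2]@Y*-1), "along",(s["tool_pos"]-TAB)@X)
print("dX in tool",C.T@X,"dZ",C.T@Z)
p,D=eyes.read_camera("top"); yy,xx=np.mgrid[:480,:640]
K,R,t=cam("top"); c0=-R.T@t
P=c0+((np.stack([xx,yy,np.ones_like(xx)],-1)@np.linalg.inv(K).T)@R)*D[...,None]
Q=np.stack([(P-TAB)@X,(P-TAB)@Y,P[...,2]],-1)
# bar: y 75..120mm from tab in frame
col=(p.max(-1).astype(int)-p.min(-1))<25
m=(Q[...,1]>.075)&(Q[...,1]<.125)&(Q[...,2]>.077)&(Q[...,2]<.13)&(Q[...,0]>-.02)&(Q[...,0]<.13)&col
q=Q[m]; A=np.c_[q[:,1]-.145,np.ones(len(q))]
sl=np.linalg.lstsq(A,q[:,2],rcond=None)[0]; print("bar n",len(q),"x mid",np.median(q[:,0]),(q[:,0].max()+q[:,0].min())/2,"slope",sl)
sx=np.linalg.lstsq(A,q[:,0],rcond=None)[0]; print("x at y=60,145:",sx[1]-sx[0]*.085,sx[1])
E
python3 chk.py
```

```text
4.0333 [0.51015517 0.06800897 0.127186  ] [ 7.70287156 -1.32322152  1.42520911] 0.011008697099138803 59.36788737773895
tool tilt rad 0.2813095712420443 along 0.0010740657108229898
dX in tool [-0.00453998  0.9999848   0.00312717] dZ [-0.27762612  0.00174385 -0.96068762]
  return _methods._mean(a, axis=axis, dtype=dtype,
  ret = ret.dtype.type(ret / rcount)
Traceback (most recent call last):
  File "chk.py", line 13, in <module>
    sl=np.linalg.lstsq(A,q[:,2],rcond=None)[0]; print("bar n",len(q),"x mid",np.median(q[:,0]),(q[:,0].max()+q[:,0].min())/2,"slope",sl)
                                                                                                ~~~~~~~~~~^^
ValueError: zero-size array to reduction operation maximum which has no identity
```

The top view is blocked by the arm, but the tool tilt (0.281 rad), the grip (59 N) and the light forces all agree with a lifted bar. I'll carry it over the hump.

send_rows(series=[{"dx": 0,"dy": 0.7,"dz": 0,"rx": 0,"ry": 0,"rz": 0,"fingers": 0.6},{"dx": 0,"dy": 1.7,"dz": 0,"rx": 0,"ry": 0,"rz": 0,"fingers": 0.6},{"dx": 0,"dy": 2.7,"dz": 0,"rx": 0,"ry": 0,"rz": 0,"fingers": 0.6},{"dx": -0.02,"dy": 3.7,"dz": 0.01,"rx": 0,"ry": 0,"rz": 0,"fingers": 0.6},{"dx": -0.02,"dy": 4.7,"dz": 0.02,"rx": 0,"ry": 0,"rz": 0,"fingers": 0.6},{"dx": -0.03,"dy": 5.7,"dz": 0.02,"rx": 0,"ry": 0,"rz": 0,"fingers": 0.6},{"dx": -0.03,"dy": 6.7,"dz": 0.02,"rx": 0,"ry": 0,"rz": 0,"fingers": 0.6},{"dx": -0.04,"dy": 7.5,"dz": 0.02,"rx": 0,"ry": 0,"rz": 0,"fingers": 0.6}])

```text
t: 4.75
tool_pos: [0.5809, 0.0585, 0.1255]
ee_rot: [[0.11, 0.993, -0.042], [0.954, -0.118, -0.275], [-0.278, -0.009, -0.96]]
ft_force: [-12.8, -2.8, 6.2]
width: 0.0111
grip_force: 60.3
```

```bash
python3 chk.py 2>/dev/null| head -4; python3 - <<'E'
from h import *
r=eyes.read_camera("side")[0]; c=r[150:330,220:420,::-1]; cv2.imwrite("pics/s2.png",cv2.resize(c,None,fx=4,fy=3.33,interpolation=cv2.INTER_CUBIC))
E
```

```text
4.75 [0.58089525 0.05854729 0.12553109] [-12.78222441  -2.84862721   6.17356153] 0.011103949126695227 60.27233004570007
tool tilt rad 0.28201030834189317 along 0.07243834272521746
dX in tool [-0.00500092  0.9999523  -0.00838954] dZ [-0.27825312 -0.0094498  -0.9604613 ]
```

View pics/s2.png

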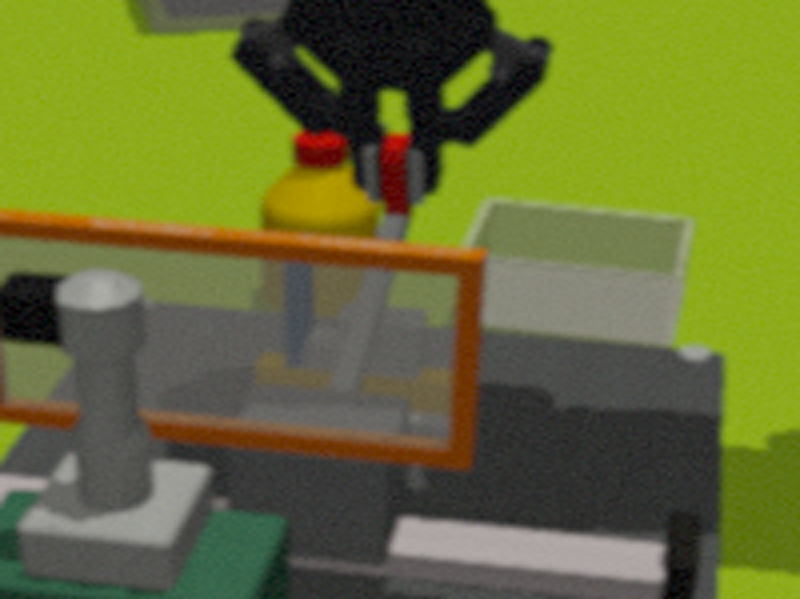

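The bar is lifted and over the hump (tab at crop 397,170; blue wall at 298,315). I'll move on and let it settle short of the wall.

send_rows(series=[{"dx": 0,"dy": 0.6,"dz": 0,"rx": 0,"ry": 0,"rz": 0,"fingers": 0.6},{"dx": 0,"dy": 1.2,"dz": 0,"rx": 0,"ry": 0,"rz": 0,"fingers": 0.6},{"dx": 0,"dy": 1.2,"dz": 0,"rx": 0,"ry": 0,"rz": 0,"fingers": 0.6},{"dx": 0,"dy": 1.2,"dz": 0,"rx": 0,"ry": 0,"rz": 0,"fingers": 0.6},{"dx": 0,"dy": 1.2,"dz": 0,"rx": 0,"ry": 0,"rz": 0,"fingers": 0.6}])

```text
t: 5.27
tool_pos: [0.5943, 0.0571, 0.1257]
ee_rot: [[0.111, 0.993, -0.037], [0.954, -0.117, -0.275], [-0.278, -0.004, -0.961]]
ft_force: [-3.4, -4.4, 4.7]
width: 0.011
grip_force: 60.3
```

```bash
python3 chk.py 2>/dev/null| head -4
```

```text
5.2667 [0.59431583 0.05705061 0.12570387] [-3.40351113 -4.3522779   4.66141293] 0.011047221425789388 60.28506338596344
tool tilt rad 0.28155894475469573 along 0.08594155445026572
dX in tool [-0.00449584  0.99998478 -0.00319892] dZ [-0.27783834 -0.00432212 -0.96061812]
```

send_rows(series=[{"dx": 0,"dy": 0.3,"dz": 0,"rx": 0,"ry": 0,"rz": 0,"fingers": 0.6},{"dx": 0,"dy": 0.5,"dz": 0,"rx": 0,"ry": 0,"rz": 0,"fingers": 0.6},{"dx": 0,"dy": 0.6,"dz": 0,"rx": 0,"ry": 0,"rz": 0,"fingers": 0.6},{"dx": 0,"dy": 0.7,"dz": 0,"rx": 0,"ry": 0,"rz": 0,"fingers": 0.6},{"dx": 0,"dy": 0.75,"dz": 0,"rx": 0,"ry": 0,"rz": 0,"fingers": 0.6},{"dx": 0,"dy": 0.75,"dz": 0,"rx": 0,"ry": 0,"rz": 0,"fingers": 0.6},{"dx": 0,"dy": 0.75,"dz": 0,"rx": 0,"ry": 0,"rz": 0,"fingers": 0.6}])

```text
t: 5.9
tool_pos: [0.6014, 0.0561, 0.1256]
ee_rot: [[0.111, 0.993, -0.037], [0.954, -0.117, -0.276], [-0.278, -0.005, -0.961]]
ft_force: [-5.5, -3.8, 5.9]
width: 0.0108
grip_force: 60.4
```

```bash
python3 chk.py 2>/dev/null| head -2
```

```text
5.9 [0.60140246 0.05614992 0.12556913] [-5.52970864 -3.81185833  5.94357227] 0.010764394202150125 60.38158714771271
tool tilt rad 0.28180493665017736 along 0.09308505345976838
```

Now small steps towards the wall, watching the force along x.

send_rows(series=[{"dx": 0,"dy": 0.05,"dz": 0,"rx": 0,"ry": 0,"rz": 0,"fingers": 0.6},{"dx": 0,"dy": 0.1,"dz": 0,"rx": 0,"ry": 0,"rz": 0,"fingers": 0.6},{"dx": 0,"dy": 0.15,"dz": 0,"rx": 0,"ry": 0,"rz": 0,"fingers": 0.6},{"dx": 0,"dy": 0.15,"dz": 0,"rx": 0,"ry": 0,"rz": 0,"fingers": 0.6}])

```text
t: 6.28
tool_pos: [0.6029, 0.056, 0.1256]
ee_rot: [[0.111, 0.993, -0.038], [0.954, -0.117, -0.276], [-0.278, -0.005, -0.961]]
ft_force: [-7.1, -5.2, 6.3]
width: 0.0109
grip_force: 60.3
```

send_rows(series=[{"dx": 0,"dy": 0.05,"dz": 0,"rx": 0,"ry": 0,"rz": 0,"fingers": 0.6},{"dx": 0,"dy": 0.1,"dz": 0,"rx": 0,"ry": 0,"rz": 0,"fingers": 0.6},{"dx": 0,"dy": 0.1,"dz": 0,"rx": 0,"ry": 0,"rz": 0,"fingers": 0.6}])

```text
t: 6.53
tool_pos: [0.6038, 0.0558, 0.1255]
ee_rot: [[0.111, 0.993, -0.038], [0.954, -0.117, -0.276], [-0.278, -0.005, -0.961]]
ft_force: [-5.5, -3.9, 5.9]
width: 0.011
grip_force: 60.3
```

send_rows(series=[{"dx": 0,"dy": 0.05,"dz": 0,"rx": 0,"ry": 0,"rz": 0,"fingers": 0.6},{"dx": 0,"dy": 0.1,"dz": 0,"rx": 0,"ry": 0,"rz": 0,"fingers": 0.6},{"dx": 0,"dy": 0.1,"dz": 0,"rx": 0,"ry": 0,"rz": 0,"fingers": 0.6}])

```text
t: 6.78
tool_pos: [0.6048, 0.0557, 0.1256]
ee_rot: [[0.111, 0.993, -0.037], [0.954, -0.117, -0.276], [-0.278, -0.005, -0.961]]
ft_force: [-5.8, -4.0, 6.6]
width: 0.0112
grip_force: 60.3
```

send_rows(series=[{"dx": 0,"dy": 0.05,"dz": 0,"rx": 0,"ry": 0,"rz": 0,"fingers": 0.6},{"dx": 0,"dy": 0.08,"dz": 0,"rx": 0,"ry": 0,"rz": 0,"fingers": 0.6},{"dx": 0,"dy": 0.08,"dz": 0,"rx": 0,"ry": 0,"rz": 0,"fingers": 0.6}])

```text
t: 7.03
tool_pos: [0.6056, 0.0556, 0.1256]
ee_rot: [[0.111, 0.993, -0.038], [0.954, -0.117, -0.276], [-0.278, -0.005, -0.961]]
ft_force: [-5.9, -5.2, 6.2]
width: 0.0111
grip_force: 60.3
```

send_rows(series=[{"dx": 0,"dy": 0.04,"dz": 0,"rx": 0,"ry": 0,"rz": 0,"fingers": 0.6},{"dx": 0,"dy": 0.08,"dz": 0,"rx": 0,"ry": 0,"rz": 0,"fingers": 0.6},{"dx": 0,"dy": 0.08,"dz": 0,"rx": 0,"ry": 0,"rz": 0,"fingers": 0.6}])

```text
t: 7.28
tool_pos: [0.606, 0.0556, 0.1256]
ee_rot: [[0.111, 0.993, -0.039], [0.954, -0.117, -0.276], [-0.278, -0.006, -0.96]]
ft_force: [-8.2, -4.1, 7.9]
width: 0.011
grip_force: 60.4
```

send_rows(series=[{"dx": 0,"dy": 0.04,"dz": 0,"rx": 0,"ry": 0,"rz": 0,"fingers": 0.6},{"dx": 0,"dy": 0.08,"dz": 0,"rx": 0,"ry": 0,"rz": 0,"fingers": 0.6},{"dx": 0,"dy": 0.08,"dz": 0,"rx": 0,"ry": 0,"rz": 0,"fingers": 0.6}])

```text
t: 7.53
tool_pos: [0.606, 0.0556, 0.1255]
ee_rot: [[0.11, 0.993, -0.04], [0.954, -0.117, -0.276], [-0.279, -0.008, -0.96]]
ft_force: [-12.6, -3.6, 9.6]
width: 0.0113
grip_force: 60.6
```

The wall is felt: the tool stops at x = 0.606 and the force rises by about 7 N. I'll back off by half the clearance and check.

send_rows(series=[{"dx": 0,"dy": -0.15,"dz": 0,"rx": 0,"ry": 0,"rz": 0,"fingers": 0.6},{"dx": 0,"dy": -0.26,"dz": 0,"rx": 0,"ry": 0,"rz": 0,"fingers": 0.6},{"dx": 0,"dy": -0.26,"dz": 0,"rx": 0,"ry": 0,"rz": 0,"fingers": 0.6},{"dx": 0,"dy": -0.26,"dz": 0,"rx": 0,"ry": 0,"rz": 0,"fingers": 0.6}])

```text
t: 7.87
tool_pos: [0.6048, 0.0558, 0.1256]
ee_rot: [[0.111, 0.993, -0.037], [0.954, -0.117, -0.276], [-0.278, -0.005, -0.961]]
ft_force: [-4.9, -3.8, 6.5]
width: 0.0108
grip_force: 60.3
```

```bash
cat > low.py <<'E'
from h import *
s=get_state(); C=np.array(s["ee_rot"]); t0=np.arcsin(-C[:,2]@Y); print(s["tool_pos"],s["ft_force"],t0,C.T@X)
# lower: rotate tool about the pivot axis
PIV=TAB+.145*Y-.026*Z
for th in(.24,.21,.19,.17,.14,.1,.05,0):
    Rt=cv2.Rodrigues((t0-th)*X)[0]; v=s["tool_pos"]-PIV; al=v@X; p=PIV+Rt@(v-al*X)+al*X
    print(th,move(p,Rt@C,s))
E
python3 low.py
```

```text
[0.60481266 0.05576283 0.12564622] [-4.87397649 -3.76156695  6.45197597] 0.2817798192036961 [-0.00458982  0.9999832  -0.00354046]
0.24 (array([-0.04,  0.  ,  0.61]), array([-0.01,  2.39, -0.01]))
0.21 (array([-0.05,  0.  ,  1.04]), array([-0.02,  4.11, -0.01]))
0.19 (array([-0.05,  0.  ,  1.33]), array([-0.02,  5.26, -0.02]))
0.17 (array([-0.04,  0.01,  1.62]), array([-0.03,  6.4 , -0.02]))
0.14 (array([-0.02,  0.01,  2.06]), array([-0.04,  8.12, -0.03]))
0.1 (array([0.02, 0.01, 2.64]), array([-0.05, 10.42, -0.04]))
0.05 (array([0.12, 0.01, 3.36]), array([-0.06, 13.28, -0.05]))
0 (array([0.24, 0.02, 4.08]), array([-0.07, 16.14, -0.06]))
```

send_rows(series=[{"dx": -0.04,"dy": -0.05,"dz": 0.6,"rx": 0,"ry": 2.4,"rz": 0,"fingers": 0.6},{"dx": -0.05,"dy": -0.05,"dz": 1.04,"rx": 0,"ry": 4.1,"rz": 0,"fingers": 0.6},{"dx": -0.05,"dy": -0.05,"dz": 1.33,"rx": 0,"ry": 5.3,"rz": 0,"fingers": 0.6},{"dx": -0.05,"dy": -0.05,"dz": 1.48,"rx": 0,"ry": 5.8,"rz": 0,"fingers": 0.6},{"dx": -0.04,"dy": -0.05,"dz": 1.62,"rx": 0,"ry": 6.4,"rz": 0,"fingers": 0.6},{"dx": -0.04,"dy": -0.05,"dz": 1.62,"rx": 0,"ry": 6.4,"rz": 0,"fingers": 0.6}])

```text
t: 8.37
tool_pos: [0.6038, 0.0509, 0.1097]
ee_rot: [[0.114, 0.993, -0.025], [0.979, -0.117, -0.167], [-0.169, -0.005, -0.986]]
ft_force: [-4.7, -4.7, 6.9]
width: 0.011
grip_force: 60.2
```

```bash
python3 low.py
```

```text
[0.60375657 0.05085134 0.10966592] [-4.67767207 -4.7435413   6.91106965] 0.16939063872649013 [-0.00405745  0.9999822  -0.00437371]
0.24 (array([ 0.12, -0.  , -1.02]), array([ 0.02, -4.05,  0.02]))
0.21 (array([ 0.06, -0.  , -0.59]), array([ 0.01, -2.33,  0.01]))
0.19 (array([ 0.03, -0.  , -0.3 ]), array([ 0.  , -1.18,  0.01]))
0.17 (array([ 0.  , -0.  , -0.01]), array([ 0.  , -0.03,  0.  ]))
0.14 (array([-0.03,  0.  ,  0.43]), array([-0.01,  1.68, -0.01]))
0.1 (array([-0.04,  0.  ,  1.01]), array([-0.02,  3.98, -0.02]))
0.05 (array([-0.03,  0.01,  1.73]), array([-0.03,  6.84, -0.03]))
0 (array([0.02, 0.01, 2.46]), array([-0.04,  9.71, -0.04]))
```

send_rows(series=[{"dx": -0.02,"dy": 0,"dz": 0.15,"rx": 0,"ry": 0.6,"rz": 0,"fingers": 0.6},{"dx": -0.03,"dy": 0,"dz": 0.3,"rx": 0,"ry": 1.2,"rz": 0,"fingers": 0.6},{"dx": -0.03,"dy": 0,"dz": 0.43,"rx": 0,"ry": 1.7,"rz": 0,"fingers": 0.6},{"dx": -0.03,"dy": 0,"dz": 0.43,"rx": 0,"ry": 1.7,"rz": 0,"fingers": 0.6}])

```text
t: 8.7
tool_pos: [0.6036, 0.0499, 0.1054]
ee_rot: [[0.115, 0.993, -0.021], [0.984, -0.117, -0.138], [-0.139, -0.005, -0.99]]
ft_force: [-4.1, -4.5, 5.8]
width: 0.0111
grip_force: 60.3
```

```bash
python3 low.py
```

```text
[0.6036033  0.0498662  0.10544945] [-4.14395042 -4.51645883  5.8229381 ] 0.13983127889949837 [-0.00397415  0.99998165 -0.00457199]
0.24 (array([ 0.19, -0.01, -1.44]), array([ 0.02, -5.74,  0.03]))
0.21 (array([ 0.12, -0.  , -1.01]), array([ 0.02, -4.02,  0.02]))
0.19 (array([ 0.08, -0.  , -0.73]), array([ 0.01, -2.87,  0.01]))
0.17 (array([ 0.04, -0.  , -0.44]), array([ 0.01, -1.73,  0.01]))
0.14 (array([ 0., -0., -0.]), array([ 0.  , -0.01,  0.  ]))
0.1 (array([-0.03,  0.  ,  0.58]), array([-0.01,  2.28, -0.01]))
0.05 (array([-0.04,  0.01,  1.3 ]), array([-0.02,  5.15, -0.02]))
0 (array([-0.02,  0.01,  2.03]), array([-0.03,  8.01, -0.04]))
```

There's no contact force below hump height, so the bar is entering the notch. I'll keep lowering.

send_rows(series=[{"dx": -0.02,"dy": 0,"dz": 0.3,"rx": 0,"ry": 1.1,"rz": 0,"fingers": 0.6},{"dx": -0.03,"dy": 0,"dz": 0.58,"rx": 0,"ry": 2.3,"rz": 0,"fingers": 0.6},{"dx": -0.03,"dy": 0,"dz": 0.85,"rx": 0,"ry": 3.4,"rz": 0,"fingers": 0.6},{"dx": -0.04,"dy": 0.01,"dz": 1.1,"rx": 0,"ry": 4.4,"rz": 0,"fingers": 0.6},{"dx": -0.04,"dy": 0.01,"dz": 1.3,"rx": 0,"ry": 5.1,"rz": 0,"fingers": 0.6},{"dx": -0.04,"dy": 0.01,"dz": 1.5,"rx": 0,"ry": 5.9,"rz": 0,"fingers": 0.6},{"dx": -0.04,"dy": 0.01,"dz": 1.5,"rx": 0,"ry": 5.9,"rz": 0,"fingers": 0.6}])

```text
t: 9.28
tool_pos: [0.6033, 0.0474, 0.0903]
ee_rot: [[0.116, 0.993, -0.01], [0.993, -0.117, -0.035], [-0.036, -0.006, -0.999]]
ft_force: [-4.9, -3.5, 4.1]
width: 0.0112
grip_force: 60.1
```

```bash
python3 low.py
```

```text
[0.60325424 0.04737828 0.09027801] [-4.90976834 -3.49111298  4.13164746] 0.03640802433555597 [-0.00358513  0.99997862 -0.00546862]
0.24 (array([ 0.52, -0.01, -2.91]), array([  0.04, -11.66,   0.06]))
0.21 (array([ 0.41, -0.01, -2.49]), array([ 0.04, -9.95,  0.05]))
0.19 (array([ 0.34, -0.01, -2.2 ]), array([ 0.03, -8.8 ,  0.05]))
0.17 (array([ 0.28, -0.01, -1.92]), array([ 0.03, -7.65,  0.04]))
0.14 (array([ 0.19, -0.01, -1.49]), array([ 0.02, -5.94,  0.03]))
0.1 (array([ 0.1 , -0.  , -0.92]), array([ 0.01, -3.64,  0.02]))
0.05 (array([ 0.02, -0.  , -0.2 ]), array([ 0.  , -0.78,  0.  ]))
0 (array([-0.03,  0.  ,  0.53]), array([-0.01,  2.09, -0.01]))
```

send_rows(series=[{"dx": 0,"dy": 0,"dz": 0.08,"rx": 0,"ry": 0.6,"rz": 0,"fingers": 0.6},{"dx": -0.01,"dy": 0,"dz": 0.15,"rx": 0,"ry": 1.2,"rz": 0,"fingers": 0.6},{"dx": -0.01,"dy": 0,"dz": 0.2,"rx": 0,"ry": 1.6,"rz": 0,"fingers": 0.6},{"dx": -0.01,"dy": 0,"dz": 0.2,"rx": 0,"ry": 1.6,"rz": 0,"fingers": 0.6}])

```text
t: 9.62
tool_pos: [0.603, 0.0475, 0.0883]
ee_rot: [[0.116, 0.993, -0.007], [0.993, -0.116, -0.009], [-0.009, -0.006, -1.0]]
ft_force: [-4.3, -2.2, 2.3]
width: 0.0114
grip_force: 60.1
```

```bash
python3 low.py | head -1; python3 - <<'E'
from h import *
r=eyes.read_camera("side")[0]; c=r[150:330,220:420,::-1]; cv2.imwrite("pics/s3.png",cv2.resize(c,None,fx=4,fy=3.33,interpolation=cv2.INTER_CUBIC))
E
```

```text
[0.60303337 0.04746247 0.08830706] [-4.30185327 -2.19097943  2.25561403] 0.009398995373561127 [-0.00415502  0.99997363 -0.00595564]
```

View pics/s3.png

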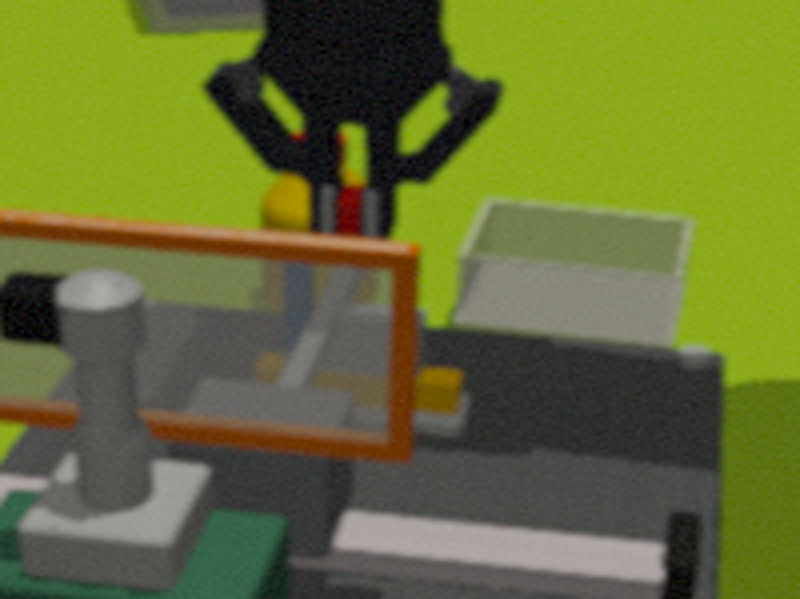

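The bar now lies low in the notch, beside the blue wall (crop 300,310). I'll release it and rise.

send_rows(series=[{"dx": 0,"dy": 0,"dz": 0,"rx": 0,"ry": 0,"rz": 0,"fingers": 1.4},{"dx": 0,"dy": 0,"dz": 0,"rx": 0,"ry": 0,"rz": 0,"fingers": 2.5},{"dx": 0,"dy": 0,"dz": 0,"rx": 0,"ry": 0,"rz": 0,"fingers": 4},{"dx": 0,"dy": 0,"dz": 0,"rx": 0,"ry": 0,"rz": 0,"fingers": 4},{"dx": 0,"dy": 0,"dz": -3,"rx": 0,"ry": 0,"rz": 0,"fingers": 4},{"dx": 0,"dy": 0,"dz": -7,"rx": 0,"ry": 0,"rz": 0,"fingers": 4},{"dx": 0,"dy": 0,"dz": -11,"rx": 0,"ry": 0,"rz": 0,"fingers": 4},{"dx": 0,"dy": 0,"dz": -15,"rx": 0,"ry": 0,"rz": 0,"fingers": 4}])

```text
t: 10.33
tool_pos: [0.6041, 0.0493, 0.2399]
ee_rot: [[0.115, 0.993, -0.006], [0.993, -0.115, -0.008], [-0.008, -0.005, -1.0]]
ft_force: [0.8, 0.1, 0.1]
width: 0.0397
grip_force: 0.0
```

send_rows(series=[{"dx": 4,"dy": -4,"dz": -1,"rx": 0,"ry": 0,"rz": 0,"fingers": 4},{"dx": 0,"dy": -8,"dz": -1,"rx": 0,"ry": 0,"rz": 0,"fingers": 4},{"dx": 0,"dy": -12,"dz": -1,"rx": 0,"ry": 0,"rz": 0,"fingers": 4},{"dx": 0,"dy": -16,"dz": -1,"rx": 0,"ry": 0,"rz": 0,"fingers": 4},{"dx": 0,"dy": -18,"dz": -1,"rx": 0,"ry": 0,"rz": 0,"fingers": 4},{"dx": 0,"dy": -18,"dz": -1,"rx": 0,"ry": 0,"rz": 0,"fingers": 4},{"dx": 0,"dy": -18,"dz": -1,"rx": 0,"ry": 0,"rz": 0,"fingers": 4}])

```text
t: 10.92
tool_pos: [0.4248, 0.0703, 0.2497]
ee_rot: [[0.115, 0.993, -0.004], [0.993, -0.115, -0.008], [-0.009, -0.003, -1.0]]
ft_force: [0.2, 0.6, -0.4]
width: 0.0404
grip_force: 0.0
```

```bash
python3 chk.py; python3 - <<'E'
from h import *
p,D=eyes.read_camera("top"); cv2.imwrite("pics/t4.png",cv2.resize(p[170:310,250:400,::-1],None,fx=4,fy=4,interpolation=cv2.INTER_CUBIC))
hsv=cv2.cvtColor(p,cv2.COLOR_RGB2HSV); m=((hsv[...,0]<8)|(hsv[...,0]>172))&(hsv[...,1]>140)&(hsv[...,2]>60)
m[:,390:]=0;m[:,330:]*=True;m[:,:330]=0;m[:180]=0;m[310:]=0
v,u=np.nonzero(m); q=np.array([u.mean(),v.mean()]); print(len(u),q,dep("top",q,D,1),onz("top",q,.118)-TAB)
E
```

```text
10.9167 [0.42479925 0.07025045 0.24967801] [ 0.24769342  0.61004772 -0.36465029] 0.040391234682914265 0.0
tool tilt rad 0.008548758333694837 along -0.08393425548037024
dX in tool [-0.00467005  0.99998319 -0.00343642] dZ [-0.00853256 -0.00347618 -0.99995755]
bar n 172 x mid 0.09300843403863567 0.09312595751231695 slope [-0.00351601  0.08073071]
x at y=60,145: 0.09283692491466859 0.09329605573032318
110 [367.30909091 215.76363636] [0.5996751  0.04698035 0.11696187] [ 0.09168454 -0.01121609  0.018     ]
```

View pics/t4.png

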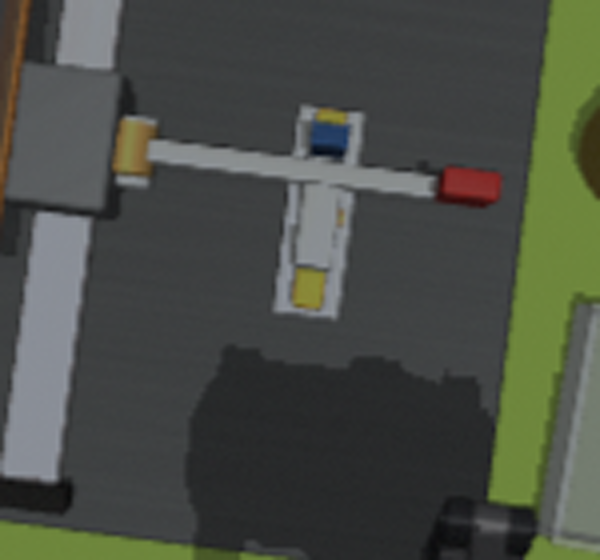

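The bar is level (slope about 0.004) and sits in the notch just in front of the blue wall. The robot is clear of everything and the guard is holding, so I'll hand in.

```bash
python3 -c "
from station import hand_in
print(hand_in())"
```

```text
the job is handed in; nothing more can be done
None
```

The guard is shut, with the latch bar level and fully down in the notch and the robot clear of everything; I handed the job in at about 11 s, but the hand-in returned no verdict.

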